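# Open the haze meter's sample lid

## Task

Get the haze meter (the one with the round cap on its lid) ready for a sample: press its release tab with the fingertips so that the lid springs up, then push the lid all the way back until it stays fully open. Touch and push only: grasp nothing, do not lift or shove either meter, leave the gas meter shut, and leave the other things on the cart as they are.

Things in the scene. Friction and masses are not known exactly. Their poses are not given: they have to be found in the camera images.
- haze_meter: haze meter: loose 3 kg grey bench instrument, housing 141 mm deep (x -66 to +75 mm), 110 wide, 62 high. Origin on the board under it; x points from its front (latch tab) to its back (lid hinge), y to its left, z up. Black lid plate 112 mm deep, 100 wide, 8 thick, top at z 72 when shut, with a round cap (48 wide, 22 high) on top: the only outward difference from the gas meter
- haze_tab_pad (a point): the spot to press: middle of the grooved level top of the steel release tab that juts from the haze meter's front; tab 46 mm wide, meter frame x -112 to -74 mm, top 50 mm above the board, this point at x -101 mm. The point moves with the tab
- haze_hook (a point): middle of the top of the latch hook, the upper arm of the tab's rocker: a steel plate 46 mm wide rising in front of the lid, meter frame x -74 to -60 mm, top 77 mm above the board; it holds the lid's front edge down, and its top tips about 11 mm to the front when the tab is fully down
- haze_tab (a joint): angle of the rocker (pivot at meter frame x -67, z 40 mm): 0 at rest, grows as the tab is pressed down, stop at 0.30 (pad about 10 mm down). The hook lets go of the lid at about 0.17 (pad about 6 mm down). About 2 N to start, 5 N at the stop; springs back when let go
- haze_lid (a joint): angle of the haze meter's lid: 0 shut, 1.90 fully open at its stop, leaning back past upright. Once unlatched a spring pin lifts it to about 0.35 in half a second, no further; then it must be pushed (about 2 N at its front edge). Let go before upright it falls back to 0.35; from about 1.7 on it falls open and stays
- haze_lid_edge (a point): middle of the lid's front edge (half way up its 8 mm thickness), 116 mm from the hinge axis; moves with the lid. Shut: meter frame x -66, z 68 mm. At 0.35: x -59, z 108 mm. Upright: x +50, z 184 mm
- haze_lid_hinge (a point): middle of the lid's hinge axis, at meter frame x +50, z 68 mm; the axis lies along the meter's y
- work_board: grey fixed work board, 455 x 510 mm, 42 mm thick, that lies in the cart's tray and carries both meters; its level top is at z 0.042 m in the world; origin under its centre
- gas_meter: the gas meter, the haze meter's neighbour: same housing, tab and lid, same frame, but its lid has only three low flat ribs on top and no cap. To be left shut and where it is
- gas_tab (a joint): rocker angle of the gas meter's tab, as haze_tab; stays near 0
- gas_lid (a joint): lid angle of the gas meter, as haze_lid; stays 0
- sample_beaker: bystander: clear open beaker, 56 mm wide, 79 mm high, standing; origin under its centre
- date_stamp: bystander: hand stamp, 34 x 34 mm foot, 70 mm high, standing; origin under its centre
- wrench: bystander: flat wrench 190 x 31 x 6 mm, lying between the two meters; origin under its centre
- can_sample: bystander: drinks can, 66 mm wide, 122 mm high, standing in the side channel right of the board, on the deck; origin under its centre
- can_end: bystander: loose can end (flat metal disc), 57 mm wide, 7 mm thick, lying; origin under its centre

How it is judged (in metres and radians):
On the way, in this order (a step that is already met when the one before it is completed fails the run):
1. the haze meter's release tab is pressed down (value of joint haze_tab above 0.12 rad and contact force between any of the fingers, the arm and haze_tab above 0.3 N).
2. the haze meter's lid has sprung up (value of joint haze_lid above 0.25 rad), for 0.1 s.
At the end, for the whole second after the job is handed in: the haze meter's lid rests fully open (beyond 1.75 rad of its 1.90), its tab has sprung back, both meters stand within 25 mm of where they stood and level, the gas meter is shut, and no bystander has moved more than 25 mm (value of joint haze_lid above 1.75 rad and velocity of joint haze_lid below 0.1 rad/s and value of joint haze_tab below 0.05 rad and value of joint gas_lid below 0.03 rad and distance of each of haze_meter, gas_meter, sample_beaker, date_stamp, wrench, can_sample, can_end from where it was at the start of the episode below 0.025 m and angle between each of haze_meter, gas_meter's own z axis and vertical below 0.03 rad and linear speed of haze_meter below 0.02 m/s); the robot touches nothing.
It fails at once if the gas meter's tab is pressed or its lid opens (value of joint gas_tab above 0.1 rad or value of joint gas_lid above 0.05 rad).
It fails at once if a meter is lifted, tipped or shoved more than 25 mm (height (world z) of any of haze_meter, gas_meter above 0.054 m or angle between any of haze_meter, gas_meter's own z axis and vertical above 0.15 rad or distance of any of haze_meter, gas_meter from where it was at the start of the episode above 0.025 m).
It fails at once if a bystander is moved more than 25 mm, lifted or knocked over (distance of any of sample_beaker, date_stamp, wrench, can_sample, can_end from where it was at the start of the episode above 0.025 m or angle between any of sample_beaker, date_stamp, can_sample's own z axis and vertical above 0.4 rad).
It also fails if it takes over 40 s, if anything falls off the work surface, if the arm or the gripper's body presses on something with over 40 N, if the wrist force passes 120 N, or if a joint passes its speed limit or range.

## Robot

A 7-joint arm with a two-finger parallel gripper is mounted at the origin on a cart in front of the work surface, level with it; the furniture and walls round the work are solid. World frame = base frame: x ahead of the robot, y to its left, z up, the work surface at z = 0. Lengths are in m, angles in degrees, forces in N, time in s.
With the tool pointing down it reaches from about 0.425 to 0.875 m from the base axis. Payload 4.7 kg.
Tool frame: the origin (TCP) lies midway between the tips of the shut fingers; the grasp point (between the pads) lies 19 mm behind it; y points along the fingers, x is the direction in which the jaws open and shut, and the axes are right-handed (so a half turn about y gives the same grasp; the last joint's range is limited). The gripper opens to 87 mm and grips with 3 to 60 N. Pads are 19 mm wide; open, the fingers measure 117 mm over their backs; the gripper's body (75 mm by 190 mm) begins 51 mm behind the grasp point.
Start: joints at [69.62, 18.392, -4.016, 83.108, 1.295, 78.541, -3.26], TCP at [0.235, -0.606, 0.184] pointing down, gripper open.
Joint ranges: [-163.93, 163.93], [-17.29, 119.83], [-79.2, 71.16], [3.27, 140.29], [-89.18, 269.18], [5.43, 117.66], [-154.24, 154.24]. Speed limits (degrees/s): [147.25, 147.25, 180, 180, 180, 180, 180].

## Interface

Orientations are given as [roll, pitch, yaw] about the fixed x, y, z axes, in that order (R = Rz(yaw) Ry(pitch) Rx(roll)).
In Python, from cell import env gives the robot as it stands.
- The arm moves only by the tool carry_out, never from a script. Its argument "targets" is a list of rows, each a list of 2 entries, a list of its own where there are three numbers: the shift along the tool's x, y, z in mm, then the turn, a rotation vector about the tool's x, y, z in degrees. A call has 1 to 12 rows; each row shifts and turns the commanded pose from where the row before left it, along the tool's axes as they then stand; what a row does not reach is not made up. A row lasts 1/10 s, in which the tool goes at most 50 mm and 8.59 degrees, less where a joint would pass 70% of its speed; a pose out of reach is approached as far as the arm can. A call with a gripper value outside its range is refused whole. "jaw" is the opening, from 0 (shut) to 1 (fully open), set as the call begins (left out, the last holds). The fingers move at their own pace and stop on an object; "squeeze" is the grip in N (left out, the last holds). Time passes only in rows, so rows that do not move let the fingers close. It gives the time, the measured TCP pose, the force and the opening at its end, in the units of the state.
- env.get_obs(): the state, without advancing time (a new reading comes with each control period).
- env.read_camera(name): name is "scene" or "top"; returns the picture (384x512x3 uint8, red, green, blue); there is no depth.
- env.get_calibration(name): a dict with "fx", "fy", "cx", "cy" (pixels), "R" (3x3) and "t" (3): a world point X has camera coordinates R X + t. Camera axes: x right, y down, z forward; pixel columns grow to the right and rows downward; lengths in m; the calibration is good to about 2 mm. A picture is of the moment at which its call begins. get_calibration takes no time and is no camera call.
- env.sign_off(): hands the job in, once; it reports no verdict.
Trained networks look in the newest picture that a camera, given by its name, has taken for a name from the list of things; names that differ only in an ending like _2 or _b are one class to them, and where a whole thing is asked for, a point or a joint stands for the part that bears it (a point fixed in the world has none). Each returns a list of dicts, best first, with "p" (0 to 1); they miss things now and then, are a little off and sometimes report something else, mostly with a low value. They report only what shows in the picture. A call takes as long as a camera call.
- env.outline_of(camera, label): "mask" (384x512 bool, what is visible of it) and "xy" ([column, row] in pixels, amid what is visible of it).
The state is a dict: "time_s": time; "qpos": joint angles; "joint_velocities": joint speeds; "effort": joint torques, N m; "tool_pos": TCP position; "tool_rot": TCP orientation; "force": force on the tool from outside, world axes, zero at the start; "wrist_torque": the same for the moment, N m; "grip_width": finger opening in m.
Only numpy, scipy, OpenCV 4.12 (cv2) and the standard library are available. Lean on these libraries where they do the work, as an engineer would, in place of code of your own. Each camera call takes 0.05 s, during which the arm holds its last target.

## Working session

There is one attempt and no reset: what is moved stays moved. The work goes in short steps, Python scripts to look and compute and a tool call to move; the robot and the scene stay as the last step left them, time stands still between calls to the robot, and variables do not carry over. Pictures are saved under pics/ and viewed, and the job is handed in when it is done.

Besides the shell and the picture viewer there is one more tool, called after "Emit:" as name(argument=value, ...) on one line, values as JSON. carry_out: Moves the arm, as the interface text tells. Its arguments: {"type":"object","properties":{"targets":{"type":"array","items":{"type":"array"}},"jaw":{"type":"number"},"squeeze":{"type":"number"}},"required":["targets"]}

```bash
mkdir -p pics
cat > h.py <<'E'
from cell import env
import numpy as np, cv2, json
def snap(n,f):
    im=env.read_camera(n); cv2.imwrite('pics/'+f,cv2.cvtColor(im,cv2.COLOR_RGB2BGR)); return im
def ray(n,uv):
    c=env.get_calibration(n);R=np.array(c['R']);t=np.array(c['t'])
    d=np.array([(uv[0]-c['cx'])/c['fx'],(uv[1]-c['cy'])/c['fy'],1.])
    return -R.T@t, R.T@d
def atz(n,uv,z):
    o,d=ray(n,uv); return o+d*(z-o[2])/d[2]
def proj(n,X):
    c=env.get_calibration(n);p=np.array(c['R'])@np.array(X)+np.array(c['t'])
    return np.array([c['fx']*p[0]/p[2]+c['cx'],c['fy']*p[1]/p[2]+c['cy']])
E
python3 - <<'E'
from h import *
print(env.get_obs())
snap('scene','s0.png');snap('top','t0.png')
for n in('scene','top'):
    c=env.get_calibration(n);print(n,c['fx'],-np.array(c['R']).T@c['t'])
    for l in('haze_meter','gas_meter','haze_tab_pad','haze_hook','haze_lid_edge','haze_lid_hinge','haze_tab','haze_lid'):
        r=env.outline_of(n,l)
        for d in r[:2]: print(n,l,round(d['p'],2),d['xy'],d['mask'].sum())
E
```

```text
{'time_s': 0.0, 'qpos': array([69.61933351, 18.44108254, -4.01538922, 83.17541436,  1.29280288,
       78.54027648, -3.26001399]), 'joint_velocities': array([ 0.0678874 ,  0.07436153,  0.05599979,  0.04176407,  0.16057824,
       -0.00432077,  0.02161537]), 'effort': array([-1.78070845e-04, -4.91276908e+01, -4.03370289e-01, -3.12523413e+01,
       -6.38523046e-02,  4.38375771e-02,  1.84514747e-04]), 'tool_pos': array([ 0.23466758, -0.60548247,  0.18273414]), 'tool_rot': array([-90.00362852,   0.11165267, -68.81016354]), 'force': array([0.54365108, 0.40987227, 0.11239886]), 'wrist_torque': array([-0.0447523 ,  0.03125048,  0.04500002]), 'grip_width': 0.08698982651042962}
scene 404.76698985847855 [0.0830365  0.5529128  0.94489129]
scene haze_meter 0.79 [261.2, 160.2] 2206
scene gas_meter 0.82 [200.1, 218.0] 2845
scene gas_meter 0.53 [198.8, 206.4] 1320
scene haze_tab_pad 0.78 [279.3, 174.2] 342
scene haze_tab_pad 0.49 [261.1, 160.3] 2229
scene haze_hook 0.82 [278.4, 171.2] 281
scene haze_hook 0.65 [261.5, 161.0] 2231
scene haze_lid_edge 0.9 [262.0, 154.4] 1047
scene haze_lid_edge 0.48 [222.1, 224.1] 353
scene haze_lid_hinge 0.83 [261.3, 161.3] 2307
scene haze_lid_hinge 0.5 [333.3, 144.8] 693
scene haze_tab 0.83 [279.7, 177.1] 282
scene haze_lid 0.98 [261.9, 156.9] 978
top 346.7737491777542 [ 3.82743577e-01 -5.78059967e-05  9.48880516e-01]
top haze_meter 0.67 [241.4, 236.3] 22175
top gas_meter 0.67 [229.6, 219.9] 165
top gas_meter 0.62 [188.8, 173.4] 2932
top haze_tab_pad 0.78 [278.1, 212.1] 337
top haze_tab_pad 0.3 [231.9, 220.6] 150
top haze_hook 0.81 [279.4, 212.0] 428
top haze_lid_edge 0.76 [281.9, 179.7] 1781
top haze_lid_hinge 0.59 [281.8, 182.3] 2922
top haze_tab 0.68 [278.2, 210.0] 440
top haze_lid 0.19 [232.6, 183.5] 241
```

Run:
```python
import cv2
for f in('s0','t0'):
    im=cv2.imread(f'pics/{f}.png'); 
    cv2.imwrite(f'pics/{f}b.png',cv2.resize(im,(800,600),interpolation=cv2.INTER_CUBIC))
```

```text
(no output)
```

View pics/s0b.png

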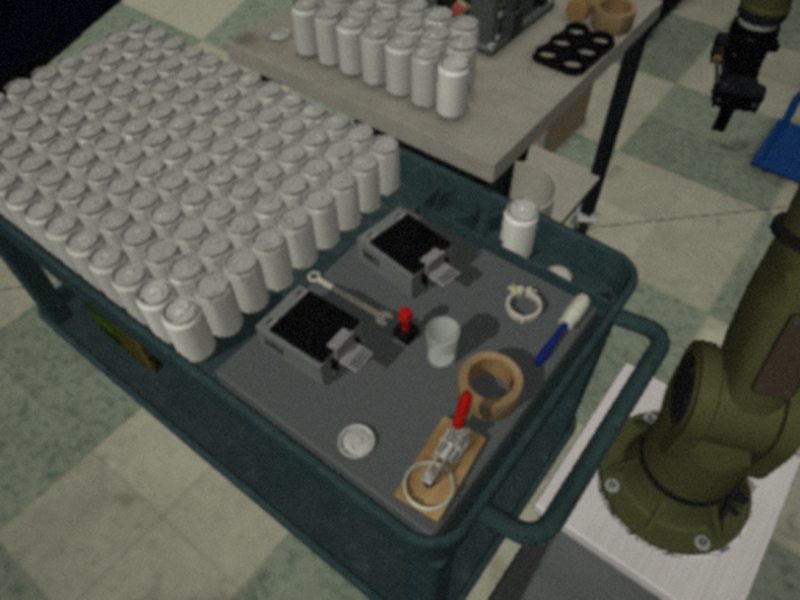

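View pics/t0b.png

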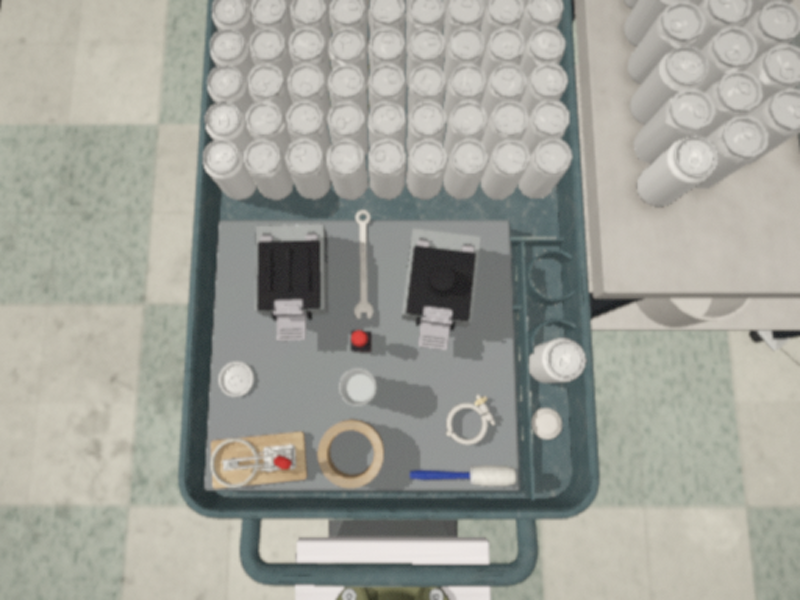

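Run:
```python
from h import *
im=cv2.imread('pics/t0.png')[135:235,240:330]
cv2.imwrite('pics/t0c.png',cv2.resize(im,(720,800)[:2],interpolation=cv2.INTER_CUBIC)[:600])
im=cv2.imread('pics/t0.png')[140:230,245:325]
cv2.imwrite('pics/t0c.png',cv2.resize(im,None,fx=6.5,fy=6.5,interpolation=cv2.INTER_CUBIC))
im=cv2.imread('pics/s0.png')[125:195,215:305]
cv2.imwrite('pics/s0c.png',cv2.resize(im,None,fx=8,fy=8,interpolation=cv2.INTER_CUBIC))
```

```text
(no output)
```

View pics/t0c.png

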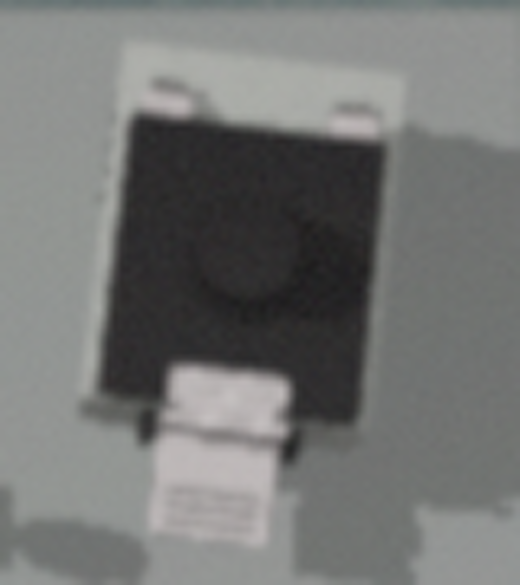

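View pics/s0c.png

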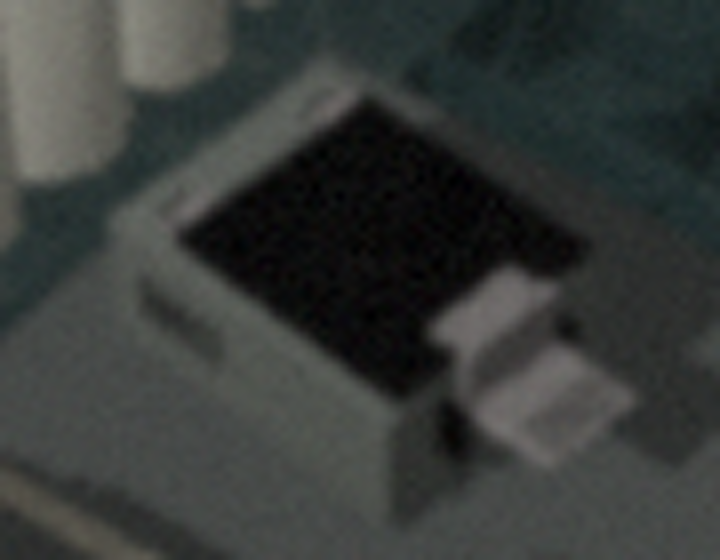

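```bash
cat > fit.py <<'E'
from h import *
from scipy.optimize import least_squares
M=[(46,50,72),(46,-50,72),(-66,50,72),(-66,-50,72),(-112,23,50),(-112,-23,50),(75,55,62),(75,-55,62)]
T=[(130,115),(385,142),(98,397),(357,425),(148,530),(265,545),(125,42),(405,75)]
S=[(180,238),(370,97),(395,395),(585,245),(550,465),(635,400),(110,225),(325,55)]
M=np.array(M)/1000.
T=(np.array(T)+.5)/6.5-.5+[245,140]; S=(np.array(S)+.5)/8-.5+[215,125]
def w(p,m):
    c,s=np.cos(p[2]),np.sin(p[2]); return np.array([p[0]+c*m[0]-s*m[1],p[1]+s*m[0]+c*m[1],.042+m[2]])
def res(p,which):
    r=[]
    if 't' in which: r+=[proj('top',w(p,m))-q for m,q in zip(M,T)]
    if 's' in which: r+=[proj('scene',w(p,m))-q for m,q in zip(M,S)]
    return np.ravel(r)
if __name__=='__main__':
    for k in('t','s','ts'):
        f=least_squares(lambda p:res(p,k),[.6,-.1,0]);print(k,f.x[:2],np.degrees(f.x[2]),np.round(f.fun.reshape(-1,2),1).tolist())
    p=f.x
    for n,m in dict(pad=(-101,0,50),hook=(-67,0,77),hinge=(50,0,68),edge=(-66,0,68)).items(): print(n,w(p,np.array(m)/1000))
    for l,z in(('date_stamp',.1),('sample_beaker',.12),('can_sample',.122),('can_end',.05),('wrench',.048),('gas_meter',.1)):
        r=env.outline_of('top',l)
        for d in r[:1]:print(l,d['p'],d['xy'],atz('top',d['xy'],z))
E
python3 fit.py
```

```text
t [ 0.571037   -0.07729247] -7.0721739385798745 [[-0.3, -0.9], [0.5, -0.3], [-0.7, -0.2], [0.3, 0.5], [0.0, 0.3], [0.5, 0.3], [-0.3, 0.2], [-0.1, 0.2]]
s [ 0.57177679 -0.07708224] -7.3098096802725046 [[-1.2, -0.7], [-0.2, -0.8], [0.3, 0.6], [1.3, 0.0], [-0.1, 0.6], [0.5, -0.4], [-0.4, -0.9], [-0.2, 1.4]]
ts [ 0.57134575 -0.0771735 ] -7.1608059002553155 [[-0.3, -1.1], [0.5, -0.4], [-0.8, -0.4], [0.2, 0.4], [-0.1, 0.1], [0.4, 0.1], [-0.3, 0.0], [-0.1, 0.1], [-1.0, -0.6], [-0.1, -0.7], [0.5, 0.6], [1.4, 0.0], [0.1, 0.6], [0.7, -0.4], [-0.3, -0.8], [-0.2, 1.4]]
pad [ 0.47113353 -0.06458339  0.092     ]
hook [ 0.50486833 -0.06882164  0.119     ]
hinge [ 0.62095576 -0.08340622  0.11      ]
edge [ 0.50586053 -0.0689463   0.11      ]
date_stamp 0.63 [231.9, 218.0] [0.47025554 0.04668026 0.1       ]
sample_beaker 0.7 [228.1, 248.7] [0.39541233 0.05388578 0.12      ]
can_sample 0.92 [355.1, 233.4] [ 0.43145193 -0.2471033   0.122     ]
can_end 0.67 [153.7, 240.9] [0.41620019 0.25024907 0.05      ]
wrench 0.86 [231.0, 177.6] [0.58336298 0.05293641 0.048     ]
gas_meter 0.67 [229.6, 219.9] [0.46557647 0.05228207 0.1       ]
```

Run:
```python
from h import *
def tri(a,b):
    o1,d1=ray('top',a);o2,d2=ray('scene',b)
    A=np.stack([d1,-d2],1);s=np.linalg.lstsq(A,o2-o1,rcond=None)[0]
    return o1+d1*s[0],o2+d2*s[1]
print(tri((378,190),(317,104)), tri((443,98),(290,55)))
print(tri((378,190),(316,115)))
```

```text
(array([ 0.52689683, -0.28923373,  0.17173205]), array([ 0.52303129, -0.29129377,  0.17178157])) (array([ 0.75589171, -0.46514872,  0.15864046]), array([ 0.74305677, -0.47173594,  0.15645672]))
(array([ 0.53900911, -0.31353134,  0.10643322]), array([ 0.53445321, -0.31595207,  0.1064889 ]))
```

Emit:
carry_out(targets=[[[0,-30,0],[0,7,0]],[[0,-40,0],[0,7,0]],[[0,-40,0],[0,7,0]],[[0,-40,0],[0,7,0]]], jaw=0)

```text
time_s: 1.6
tool_pos: [0.2348, -0.6058, 0.3356]
tool_rot: [-90.0, -0.0, -97.1]
force: [0.5, -0.7, 0.6]
grip_width: 0.0627
```

Emit:
carry_out(targets=[[[-40,0,12],[0,0,0]],[[-40,0,12],[0,0,0]],[[-40,0,12],[0,0,0]],[[-40,0,12],[0,0,0]],[[-40,0,12],[0,0,0]],[[-40,0,12],[0,0,0]],[[-40,0,12],[0,0,0]],[[-40,0,12],[0,0,0]],[[-40,0,12],[0,0,0]],[[-40,0,12],[0,0,0]],[[-40,0,12],[0,0,0]],[[-40,0,12],[0,0,0]]])

```text
time_s: 2.8
tool_pos: [0.4352, -0.1449, 0.3342]
tool_rot: [-90.0, -0.0, -96.8]
force: [0.4, 0.1, 0.5]
grip_width: 0.0005
```

Emit:
carry_out(targets=[[[-28,0,9],[0,0,0]],[[-28,0,9],[0,0,0]],[[-28,0,8],[0,0,0]],[[0,40,0],[0,0,0]],[[0,40,0],[0,0,0]],[[0,40,0],[0,0,0]],[[0,30,0],[0,0,0]],[[0,0,0],[5,0,0]],[[0,0,0],[5,0,0]],[[0,0,0],[0,0,0]]])

```text
time_s: 3.8
tool_pos: [0.4681, -0.0665, 0.1831]
tool_rot: [-80.0, -0.1, -96.9]
force: [-0.4, 0.7, 0.2]
grip_width: 0.0004
```

Run:
```python
from h import *
a=snap('scene','s1.png');b=snap('top','t1.png')
o=env.get_obs();print(o['qpos'],o['tool_pos'],o['tool_rot'],o['force'])
print(proj('top',o['tool_pos']),proj('scene',o['tool_pos']))
s=cv2.imread('pics/s1.png')[60:240,180:400];t=cv2.imread('pics/t1.png')[120:300,200:360]
h=500
cv2.imwrite('pics/c1.png',np.hstack([cv2.resize(s,(420,344)),cv2.resize(t,(306,344))]))
```

```text
[ 38.97777252 -12.20335963 -29.81420307 114.46530169  -6.96631823
  66.23618995 -85.37822425] [ 0.47071736 -0.06647526  0.18463593] [-7.99705655e+01 -7.12975526e-02 -9.68362360e+01] [ 0.53109815 -0.09410534  0.21761567]
[280.92243138 213.88117901] [288.16382786 152.98877424]
```

View pics/c1.png

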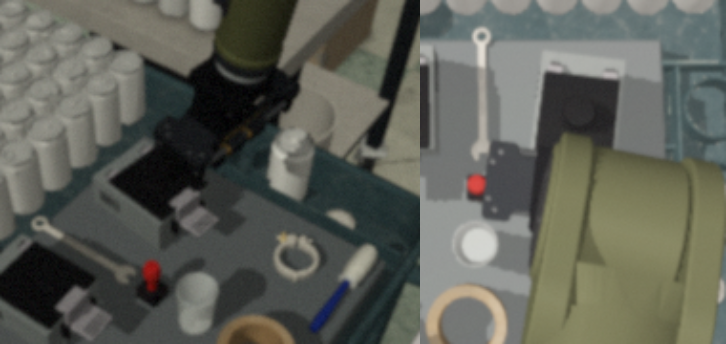

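Emit:
carry_out(targets=[[[-1,26,-3],[0,0,0]],[[-1,26,-3],[0,0,0]],[[0,27,-4],[0,0,0]],[[0,0,0],[0,0,0]]])

```text
time_s: 4.3
tool_pos: [0.4728, -0.0639, 0.1012]
tool_rot: [-80.4, 0.1, -96.8]
force: [-0.7, 0.4, -0.2]
grip_width: 0.0009
```

Run:
```python
from h import *
o=env.get_obs();print(o['qpos'],o['tool_pos'],o['tool_rot'],o['force'])
```

```text
[ 38.71054681  -7.20555306 -31.98864667 120.50525447  -4.69283592
  56.09714544 -87.87258455] [ 0.4728003  -0.06386189  0.10123416] [-80.41485226   0.11157285 -96.7636529 ] [-0.65404292  0.41755568 -0.24394014]
```

Emit:
carry_out(targets=[[[0,3,0],[0,0,0]],[[0,3,0],[0,0,0]],[[0,3,0],[0,0,0]],[[0,3,-0.5],[0,0,0]],[[0,3,-0.5],[0,0,0]],[[0,2,-0.5],[0,0,0]],[[0,0,0],[0,0,0]]])

```text
time_s: 5.0
tool_pos: [0.4758, -0.0649, 0.087]
tool_rot: [-80.0, -0.0, -96.8]
force: [0.7, 0.1, 0.3]
grip_width: 0.0001
```

Run:
```python
from h import *
o=env.get_obs();print(o['qpos'],o['tool_pos'],o['tool_rot'],o['force'])
snap('scene','s2.png')
s=cv2.imread('pics/s2.png')[100:220,190:350]
cv2.imwrite('pics/c2.png',cv2.resize(s,None,fx=4.5,fy=4.5,interpolation=cv2.INTER_CUBIC))
```

```text
[ 38.66374173  -6.09918108 -32.36706349 121.46443451  -3.89532666
  53.77421487 -88.62270754] [ 0.47580873 -0.06487104  0.08698232] [-8.00331955e+01 -6.25903880e-03 -9.68123474e+01] [0.71063032 0.05027641 0.30785012]
```

View pics/c2.png

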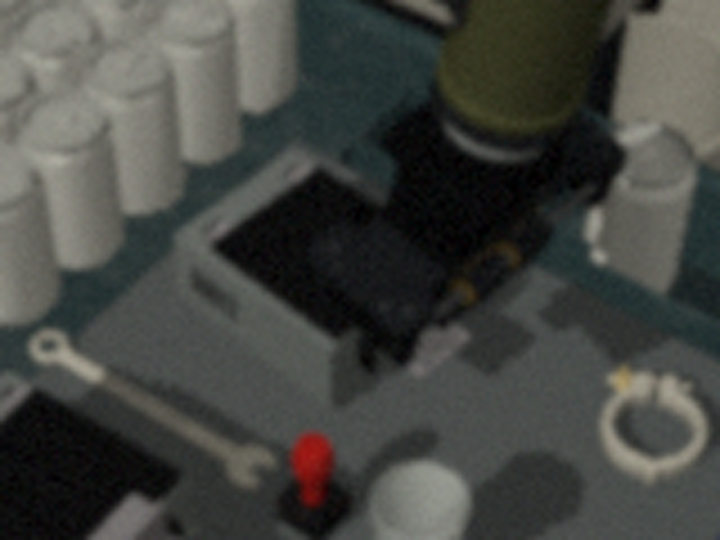

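Emit:
carry_out(targets=[[[0,2,-0.5],[0,0,0]],[[0,2,-0.5],[0,0,0]],[[0,0,0],[0,0,0]]])

```text
time_s: 5.35
tool_pos: [0.4755, -0.0648, 0.0828]
tool_rot: [-80.0, -0.0, -96.8]
force: [0.3, 0.3, -1.0]
grip_width: 0.0004
```

Emit:
carry_out(targets=[[[0,2,-0.5],[0,0,0]],[[0,0,0],[0,0,0]]])

```text
time_s: 5.55
tool_pos: [0.4755, -0.0648, 0.0808]
tool_rot: [-80.0, -0.0, -96.8]
force: [-0.5, 0.1, -0.5]
grip_width: 0.0003
```

Run:
```python
from h import *
o=env.get_obs();print(o['qpos'],o['tool_pos'],o['tool_rot'],o['force'])
snap('scene','s3.png')
s=cv2.imread('pics/s3.png')[100:220,190:350]
cv2.imwrite('pics/c3.png',cv2.resize(s,None,fx=4.5,fy=4.5,interpolation=cv2.INTER_CUBIC))
```

```text
[ 38.63682678  -5.69331098 -32.48759867 121.91571469  -3.65072096
  52.96233135 -88.84971949] [ 0.47547774 -0.06478663  0.0808435 ] [-8.00277391e+01 -3.08109347e-03 -9.68072382e+01] [-0.50309653  0.08739105 -0.5078101 ]
```

View pics/c3.png

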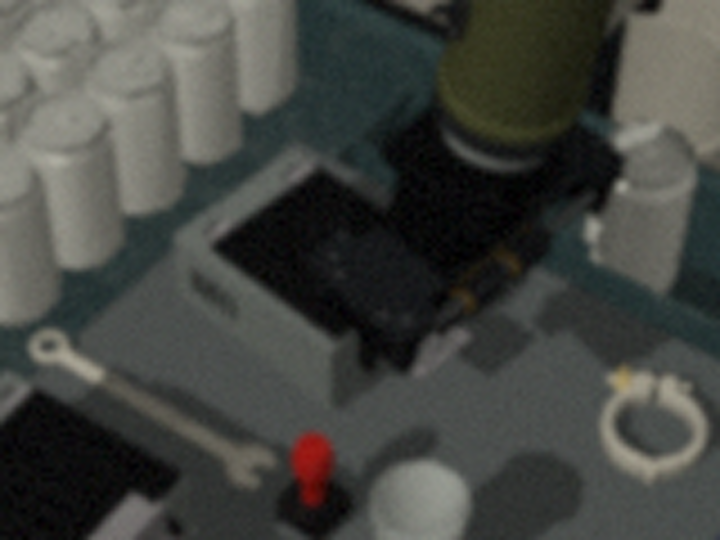

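Run:
```python
from h import *
import fit
from scipy.spatial.transform import Rotation as Ro
o=env.get_obs()
T=np.array(o['tool_pos']);R=Ro.from_euler('xyz',o['tool_rot'],degrees=True).as_matrix()
print(R)
im=cv2.imread('pics/s3.png');im=np.clip(im.astype(float)*2.2,0,255).astype(np.uint8)
k=8;x0,y0=240,130
c=cv2.resize(im[y0:y0+70,x0:x0+95],None,fx=k,fy=k,interpolation=cv2.INTER_CUBIC)
P=lambda X:tuple(int(v) for v in ((proj('scene',X)-[x0,y0]+.5)*k))
for a in(-15,15):
  for b in(-9.5,9.5):
    cv2.line(c,P(T+R@np.array([a,0,b])/1000),P(T+R@np.array([a,-40,b])/1000),(0,255,0),1)
p=np.array([.57134575,-.0771735,np.radians(-7.16)])
def poly(pts,col):
    q=[P(fit.w(p,np.array(m)/1000)) for m in pts]
    cv2.polylines(c,[np.array(q)],True,col,1)
poly([(-112,23,50),(-112,-23,50),(-74,-23,50),(-74,23,50)],(0,0,255))
poly([(-66,50,72),(-66,-50,72),(46,-50,72),(46,50,72)],(255,0,255))
poly([(-60,23,77),(-60,-23,77),(-74,-23,77),(-74,23,77)],(0,255,255))
cv2.imwrite('pics/c3b.png',c)
for l in('haze_tab','haze_lid','haze_hook'):
    for d in env.outline_of('scene',l)[:1]:print(l,d['p'],d['xy'],d['mask'].sum())
```

```text
[[-1.18523955e-01  1.72122933e-01  9.77919101e-01]
 [-9.92951192e-01 -2.06010701e-02 -1.16719865e-01]
 [ 5.60143540e-05 -9.84860037e-01  1.73351392e-01]]
haze_tab 0.37 [287.8, 180.3] 72
haze_lid 0.8 [255.4, 152.3] 623
haze_hook 0.5 [285.2, 174.4] 61
```

View pics/c3b.png

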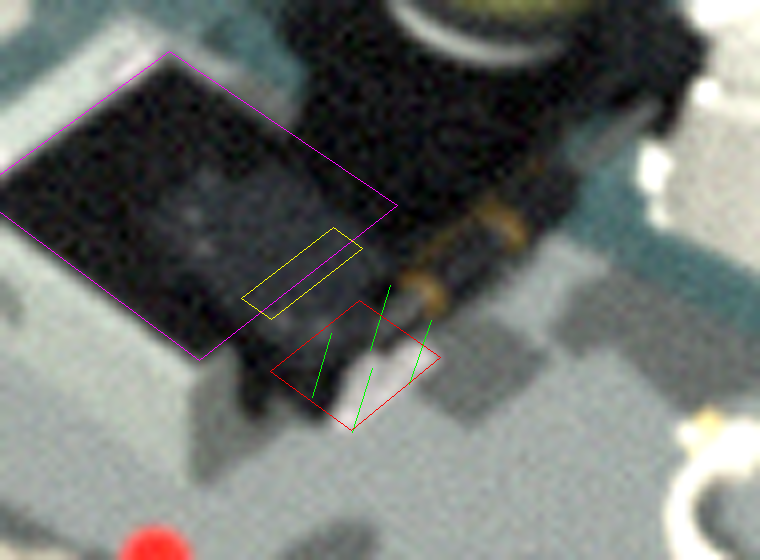

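Run:
```python
from h import *
ims=[env.read_camera('scene').astype(float) for _ in range(6)]
im=np.mean(ims,0);np.save('avg.npy',im)
g=(np.clip(im/255,0,1)**.4*255).astype(np.uint8)[:,:,::-1]
x0,y0=255,145
c=cv2.resize(g[y0:y0+55,x0:x0+70],None,fx=10.5,fy=10.5,interpolation=cv2.INTER_CUBIC)
cv2.imwrite('pics/c4.png',c)
print(env.get_obs()['force'])
```

```text
[ 0.56277417 -0.05416275  0.8292367 ]
```

View pics/c4.png

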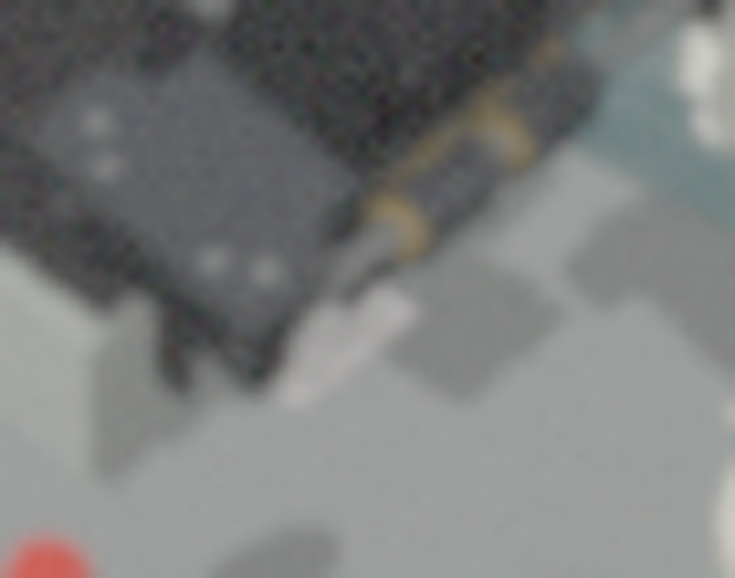

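Run:
```python
from h import *
from scipy.spatial.transform import Rotation as Ro
o=env.get_obs()
T=np.array(o['tool_pos']);R=Ro.from_euler('xyz',o['tool_rot'],degrees=True).as_matrix()
im=np.load('avg.npy')
g=(np.clip(im/255,0,1)**.4*255).astype(np.uint8)[:,:,::-1]
x0,y0,k=235,105,7
c=cv2.resize(g[y0:y0+85,x0:x0+110],None,fx=k,fy=k,interpolation=cv2.INTER_CUBIC)
P=lambda X:tuple(int(v) for v in ((proj('scene',X)-[x0,y0]+.5)*k))
def box(xr,yr,zr,col):
  q={}
  for i,a in enumerate(xr):
   for j,b in enumerate(yr):
    for l,d in enumerate(zr): q[i,j,l]=P(T+R@np.array([a,b,d])/1000)
  for u in q:
    for v in q:
      if sum(abs(s-t) for s,t in zip(u,v))==1: cv2.line(c,q[u],q[v],col,1)
box((-95,95),(-170,-70),(-37.5,37.5),(255,0,255))
box((-15,15),(-70,0),(-9.5,9.5),(0,255,0))
cv2.imwrite('pics/c5.png',c)
```

```text
(no output)
```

View pics/c5.png

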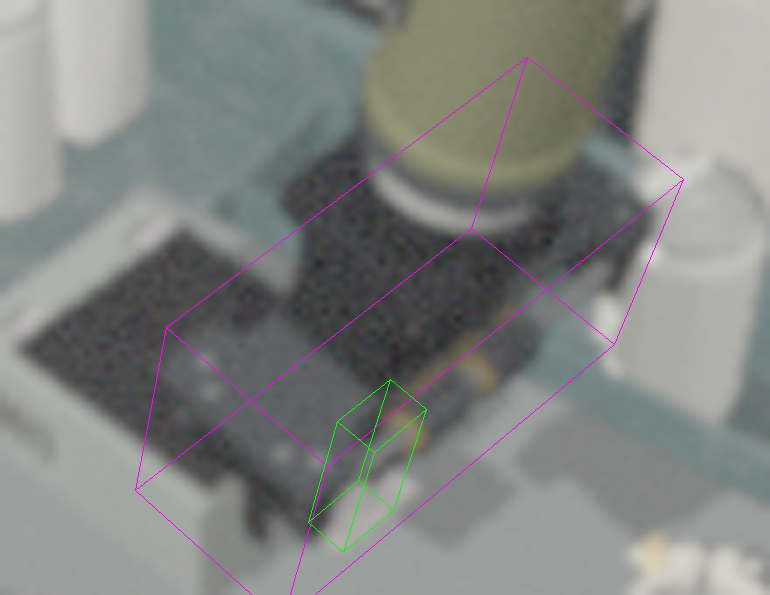

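Emit:
carry_out(targets=[[[0,2,-0.5],[0,0,0]],[[0,2,-0.5],[0,0,0]],[[0,0,0],[0,0,0]]])

```text
time_s: 6.35
tool_pos: [0.475, -0.0647, 0.0765]
tool_rot: [-80.0, 0.0, -96.8]
force: [0.2, 0.3, -0.1]
grip_width: 0.0003
```

Emit:
carry_out(targets=[[[0,2,-0.5],[0,0,0]],[[0,2,-0.5],[0,0,0]],[[0,0,0],[0,0,0]]])

```text
time_s: 6.65
tool_pos: [0.4748, -0.0647, 0.0725]
tool_rot: [-80.0, 0.0, -96.8]
force: [-0.1, -1.0, -0.0]
grip_width: 0.0003
```

Run:
```python
from h import *
ims=[env.read_camera('scene').astype(float) for _ in range(4)]
im=np.mean(ims,0)
g=(np.clip(im/255,0,1)**.4*255).astype(np.uint8)[:,:,::-1]
x0,y0,k=215,105,7
c=cv2.resize(g[y0:y0+85,x0:x0+110],None,fx=k,fy=k,interpolation=cv2.INTER_CUBIC)
cv2.imwrite('pics/c6.png',c)
print(env.get_obs()['force'],env.get_obs()['tool_pos'])
```

```text
[1.26455598 0.78478628 0.53802175] [ 0.4752185  -0.06478358  0.07297518]
```

View pics/c6.png

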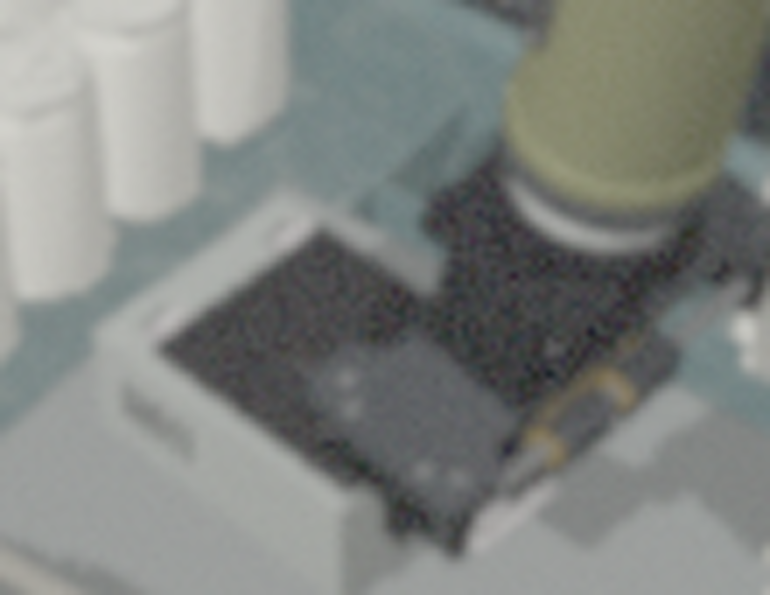

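Run:
```python
from h import *
from scipy.spatial.transform import Rotation as Ro
T=np.array([ 0.23466758, -0.60548247,  0.18273414]);R=Ro.from_euler('xyz',[-90,.11,-68.8],degrees=True).as_matrix()
im=cv2.imread('pics/s0.png')
g=(np.clip(im/255,0,1)**.4*255).astype(np.uint8)
x0,y0,k=420,0,8
c=cv2.resize(g[y0:y0+110,x0:x0+92],None,fx=k,fy=k,interpolation=cv2.INTER_CUBIC)
P=lambda X:tuple(int(v) for v in ((proj('scene',X)-[x0,y0]+.5)*k))
print(P(T))
def box(xr,yr,zr,col):
  q={}
  for i,a in enumerate(xr):
   for j,b in enumerate(yr):
    for l,d in enumerate(zr): q[i,j,l]=P(T+R@np.array([a,b,d])/1000)
  for u in q:
    for v in q:
      if sum(abs(s-t) for s,t in zip(u,v))==1: cv2.line(c,q[u],q[v],col,1)
box((-95,95),(-170,-70),(-37.5,37.5),(255,0,255))
box((-58.5,-43.5),(-70,0),(-9.5,9.5),(0,255,0))
box((43.5,58.5),(-70,0),(-9.5,9.5),(0,255,0))
cv2.imwrite('pics/c7.png',cv2.resize(c,None,fx=.68,fy=.68))
```

```text
(275, 677)
```

View pics/c7.png

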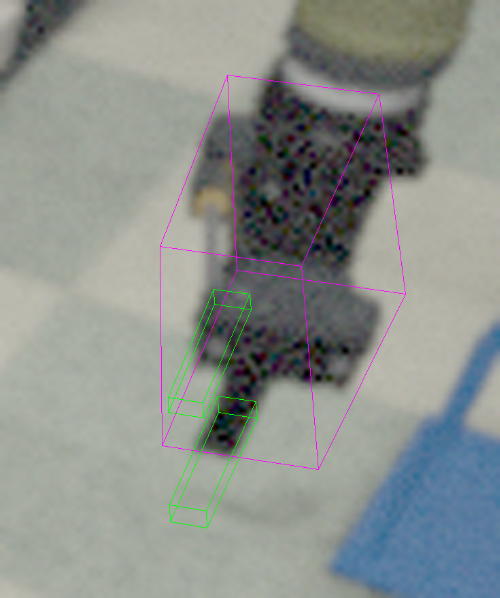

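```bash
cat > ov.py <<'E'
from h import *
from scipy.spatial.transform import Rotation as Ro
def ov(T,rot,im,x0,y0,w,h,k,sh,f,op=0,cam='scene'):
  T=np.array(T);R=Ro.from_euler('xyz',rot,degrees=True).as_matrix()
  T=T-R[:,1]*sh
  g=(np.clip(im/255,0,1)**.4*255).astype(np.uint8)
  c=cv2.resize(g[y0:y0+h,x0:x0+w],None,fx=k,fy=k,interpolation=cv2.INTER_CUBIC)
  P=lambda X:tuple(int(v) for v in ((proj(cam,X)-[x0,y0]+.5)*k))
  def box(xr,yr,zr,col):
   q={}
   for i,a in enumerate(xr):
    for j,b in enumerate(yr):
     for l,d in enumerate(zr): q[i,j,l]=P(T+R@np.array([a,b,d])/1000)
   for u in q:
    for v in q:
      if sum(abs(s-t) for s,t in zip(u,v))==1: cv2.line(c,q[u],q[v],col,1)
  box((-95,95),(-170,-70),(-37.5,37.5),(255,0,255))
  for s in(-1,1): box(sorted((s*op,s*(op+15))),(-70,0),(-9.5,9.5),(0,255,0))
  cv2.imwrite('pics/'+f,c)
E
python3 - <<'E'
from ov import *
o=env.get_obs()
im=np.mean([env.read_camera('scene').astype(float) for _ in range(3)],0)[:,:,::-1]
np.save('n.npy',im)
ov(o['tool_pos'],o['tool_rot'],im,215,90,115,100,6,.038,'c8.png')
ov([ 0.23466758, -0.60548247,  0.18273414],[-90,.11,-68.8],cv2.imread('pics/s0.png').astype(float),420,0,92,100,5,.038,'c9.png',43.5)
a=cv2.imread('pics/c8.png');b=cv2.imread('pics/c9.png')
E
```

```text
(no output)
```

View pics/c8.png

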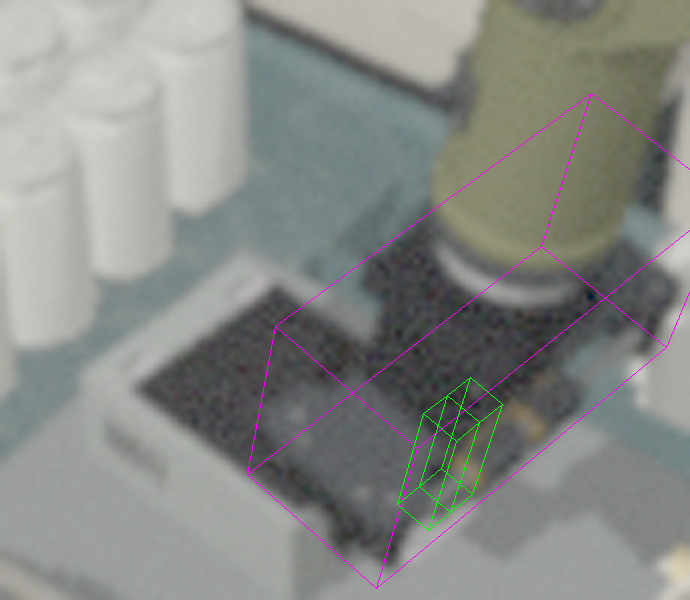

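View pics/c9.png

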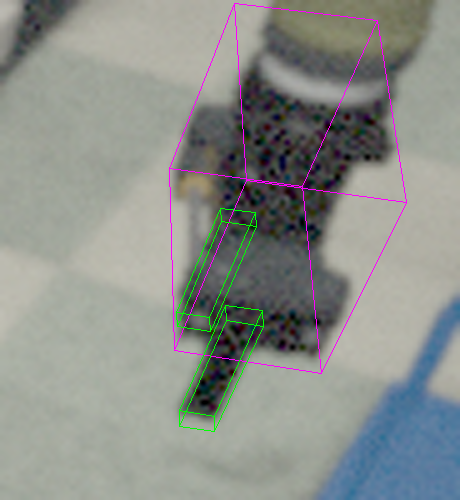

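Emit:
carry_out(targets=[[[0,1,5],[0,0,0]],[[0,3,-0.5],[0,0,0]],[[0,3,-0.5],[0,0,0]],[[0,0,0],[0,0,0]]])

```text
time_s: 7.4
tool_pos: [0.4796, -0.0652, 0.0659]
tool_rot: [-80.1, 0.0, -96.8]
force: [0.3, 0.2, -0.7]
grip_width: 0.0005
```

Emit:
carry_out(targets=[[[0,2,-0.5],[0,0,0]],[[0,2,-0.5],[0,0,0]],[[0,0,0],[0,0,0]]])

```text
time_s: 7.7
tool_pos: [0.4796, -0.0653, 0.0622]
tool_rot: [-80.0, -0.0, -96.8]
force: [0.0, -0.7, 0.1]
grip_width: 0.0007
```

Emit:
carry_out(targets=[[[0,2,-0.5],[0,0,0]],[[0,2,-0.5],[0,0,0]],[[0,0,0],[0,0,0]]])

```text
time_s: 8.0
tool_pos: [0.4794, -0.0653, 0.0581]
tool_rot: [-80.0, -0.0, -96.8]
force: [-0.0, -0.2, 0.3]
grip_width: 0.001
```

Emit:
carry_out(targets=[[[0,2,-0.5],[0,0,0]],[[0,2,-0.5],[0,0,0]],[[0,0,0],[0,0,0]]])

```text
time_s: 8.3
tool_pos: [0.4793, -0.0653, 0.0542]
tool_rot: [-80.0, -0.0, -96.8]
force: [-0.5, -0.2, 1.5]
grip_width: 0.0008
```

Run:
```python
from ov import *
o=env.get_obs()
im=np.mean([env.read_camera('scene').astype(float) for _ in range(3)],0)[:,:,::-1]
o=env.get_obs();print(o['tool_pos'],o['force'],o['qpos'])
ov(o['tool_pos'],o['tool_rot'],im,215,100,115,100,6,.042,'c10.png')
```

```text
[ 0.47937384 -0.06528214  0.0543929 ] [-0.47702132 -0.16342743  0.49888878] [ 38.47118738  -2.96213744 -33.12064069 123.11946806  -1.76649858
  49.37957725 -90.53443292]
```

View pics/c10.png

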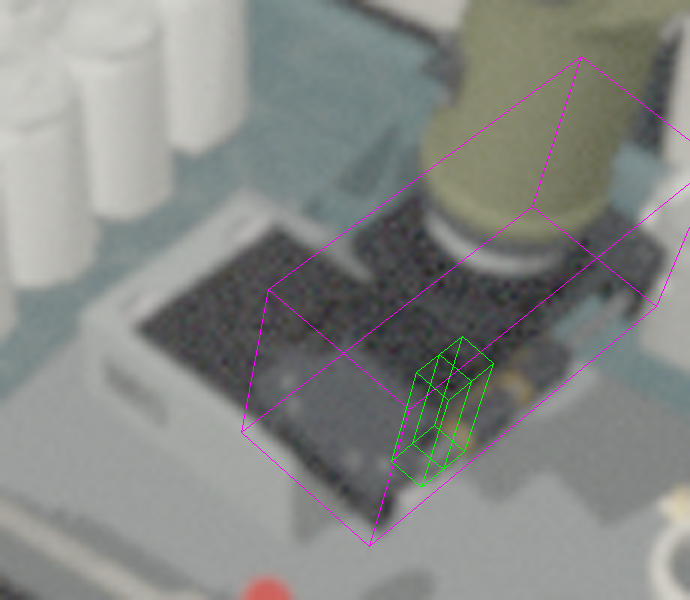

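Emit:
carry_out(targets=[[[0,2,-0.5],[0,0,0]],[[0,2,-0.5],[0,0,0]],[[0,0,0],[0,0,0]]])

```text
time_s: 8.75
tool_pos: [0.4788, -0.0652, 0.05]
tool_rot: [-80.0, -0.0, -96.8]
force: [-1.8, 0.6, 3.2]
grip_width: 0.0003
```

Emit:
carry_out(targets=[[[0,2,-0.5],[0,0,0]],[[0,0,0],[0,0,0]]])

```text
time_s: 8.95
tool_pos: [0.4786, -0.0652, 0.0481]
tool_rot: [-80.0, -0.0, -96.8]
force: [-4.0, 1.1, 5.5]
grip_width: 0.0001
```

Emit:
carry_out(targets=[[[0,2,-0.5],[0,0,0]],[[0,0,0],[0,0,0]]])

```text
time_s: 9.15
tool_pos: [0.4784, -0.0652, 0.0461]
tool_rot: [-80.0, -0.0, -96.8]
force: [-4.9, 1.1, 6.5]
grip_width: 0.0006
```

Run:
```python
from ov import *
im=np.mean([env.read_camera('scene').astype(float) for _ in range(2)],0)[:,:,::-1]
o=env.get_obs();print(o['tool_pos'],o['force'],o['wrist_torque'])
ov(o['tool_pos'],o['tool_rot'],im,215,100,115,100,6,.042,'c11.png')
for l in('haze_lid','haze_tab'):
    for d in env.outline_of('scene',l)[:1]:print(l,d['p'],d['xy'],d['mask'].sum())
```

```text
[ 0.4784632  -0.06518247  0.04625255] [-4.86270634  0.87154987  6.16305686] [ 0.16731493  0.94430939 -0.05879423]
haze_lid 0.9 [260.2, 151.5] 653
```

View pics/c11.png

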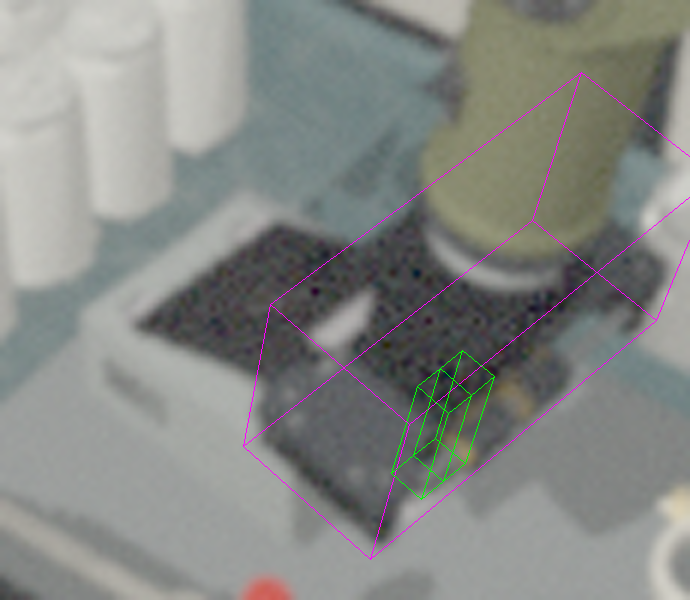

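Emit:
carry_out(targets=[[[0,-6,-4],[0,0,0]],[[0,-6,-4],[0,0,0]],[[0,-6,-4],[0,0,0]],[[0,-6,-4],[0,0,0]],[[0,-6,-4],[0,0,0]],[[0,-10,-8],[0,0,0]],[[0,-10,-8],[0,0,0]],[[0,-10,-8],[0,0,0]],[[0,0,0],[0,0,0]]])

```text
time_s: 10.25
tool_pos: [0.4253, -0.0591, 0.0987]
tool_rot: [-79.9, -0.1, -96.8]
force: [-0.1, 1.0, -0.2]
grip_width: 0.0001
```

Run:
```python
from ov import *
im=np.mean([env.read_camera('scene').astype(float) for _ in range(2)],0)[:,:,::-1]
o=env.get_obs();print(o['tool_pos'],o['force'],o['wrist_torque'],o['qpos'])
ov(o['tool_pos'],o['tool_rot'],im,215,80,130,100,6,.042,'c12.png')
snap('top','t12.png')
for l in('haze_lid','haze_tab'):
    for d in env.outline_of('scene',l)[:1]:print(l,d['p'],d['xy'],d['mask'].sum())
```

```text
[ 0.42563521 -0.05897118  0.09779507] [ 0.69298047 -0.10593474 -0.56554765] [ 0.05250698  0.25122146 -0.01947542] [ 38.15517095 -14.69845064 -29.7887102  126.50100406  -9.01406233
  56.51385617 -83.9364771 ]
haze_lid 0.86 [260.9, 150.1] 811
haze_tab 0.45 [277.9, 180.1] 48
```

View pics/c12.png

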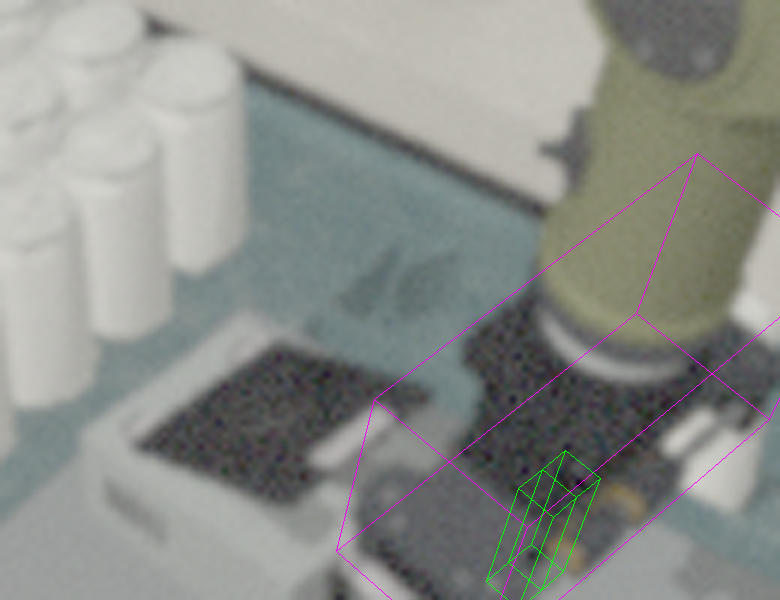

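Run:
```python
from h import *
import fit
p=np.array([.57134575,-.0771735,np.radians(-7.16)])
im=np.mean([env.read_camera('scene').astype(float) for _ in range(2)],0)[:,:,::-1]
g=(np.clip(im/255,0,1)**.4*255).astype(np.uint8)
x0,y0,k=215,110,8
c=cv2.resize(g[y0:y0+75,x0:x0+95],None,fx=k,fy=k,interpolation=cv2.INTER_CUBIC)
P=lambda m:tuple(int(v) for v in ((proj('scene',fit.w(p,np.array(m)/1000))-[x0,y0]+.5)*k))
for a,col in((0,(0,0,255)),(.35,(0,255,0))):
    q=[]
    for r,y in((116,50),(116,-50),(4,-50),(4,50)):
        q.append(P((50-r*np.cos(a)+4*np.sin(a),y,68+r*np.sin(a)+4*np.cos(a))))
    cv2.polylines(c,[np.array(q)],True,col,1)
cv2.imwrite('pics/c13.png',c)
```

```text
(no output)
```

View pics/c13.png

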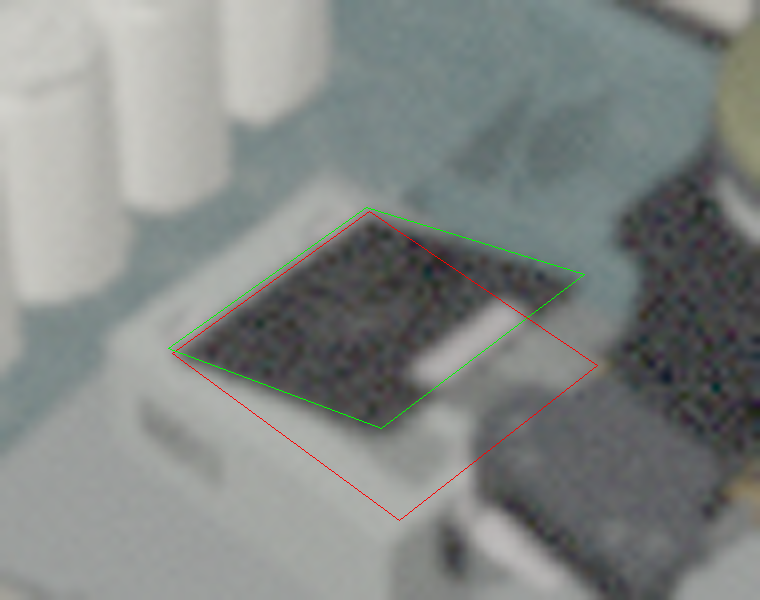

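View pics/t12.png

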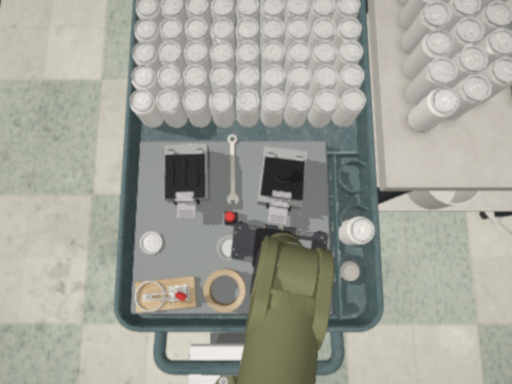

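Emit:
carry_out(targets=[[[0,0,10],[0,0,0]],[[0,0,10],[5,0,0]],[[0,0,10],[5,0,0]],[[0,0,0],[0,0,0]]])

```text
time_s: 11.0
tool_pos: [0.4522, -0.0623, 0.102]
tool_rot: [-72.7, -0.2, -96.7]
force: [-0.2, 0.2, -1.2]
grip_width: 0.0004
```

```bash
cat > tip.py <<'E'
from h import *
from scipy.spatial.transform import Rotation as Ro
p=np.array([.57134575,-.0771735,np.radians(-7.16)])
def tip(o):
    T=np.array(o['tool_pos']);R=Ro.from_euler('xyz',o['tool_rot'],degrees=True).as_matrix()
    t=T-.042*R[:,1]; c,s=np.cos(p[2]),np.sin(p[2]); d=t-[p[0],p[1],.042]
    return np.round(1000*np.array([c*d[0]+s*d[1],-s*d[0]+c*d[1],d[2]]),1)
if __name__=='__main__':
    o=env.get_obs();print('tip meter frame mm',tip(o),'rot',np.round(o['tool_rot'],1),'F',np.round(o['force'],1),'q',np.round(o['qpos'],1),o['time_s'])
E
python3 tip.py
python3 - <<'E'
import numpy as np
t=np.radians(20)
pts=[(-95,92),(-66,92)]
for a in np.arange(.35,1.25,.1):
    B=np.array([50,68])+116*np.array([-np.cos(a),np.sin(a)])-4*np.array([np.sin(a),np.cos(a)])
    pts.append(B+[-5.7,-12]); print(round(a,2),np.round(pts[-1]))
for a in np.arange(1.25,1.85,.1):
    r=95
    C=np.array([50,68])+r*np.array([-np.cos(a),np.sin(a)])-4*np.array([np.sin(a),np.cos(a)])
    print(round(a,2),np.round(C-[8.9,3.2]))
E
```

```text
tip meter frame mm [-1.326e+02 -1.000e-01  1.001e+02] rot [-72.7  -0.2 -96.7] F [-0.2  0.2 -1.2] q [ 26.4 -16.9 -19.6 129.9  -7.2  48.9 -86. ] 11.0
0.35 [-66.  92.]
0.45 [-62. 103.]
0.55 [-57. 113.]
0.65 [-50. 123.]
0.75 [-43. 132.]
0.85 [-35. 141.]
0.95 [-26. 148.]
1.05 [-17. 155.]
1.15 [ -7. 160.]
1.25 [  7. 154.]
1.35 [ 16. 157.]
1.45 [ 26. 159.]
1.55 [ 35. 160.]
1.65 [ 45. 160.]
1.75 [ 54. 159.]
1.85 [ 63. 157.]
```

Emit:
carry_out(targets=[[[0,9,16],[0,0,0]],[[0,9,16],[0,0,0]],[[0,3,8],[0,0,0]],[[0,3,8],[0,0,0]],[[0,0,0],[0,0,0]]])

```text
time_s: 11.5
tool_pos: [0.5053, -0.0706, 0.0937]
tool_rot: [-72.7, -0.2, -96.9]
force: [0.1, -0.3, 0.6]
grip_width: 0.0005
```

```bash
python3 tip.py
python3 - <<'E'
from ov import *
im=np.mean([env.read_camera('scene').astype(float) for _ in range(2)],0)[:,:,::-1]
o=env.get_obs()
ov(o['tool_pos'],o['tool_rot'],im,215,80,130,100,6,.042,'c14.png')
E
```

```text
tip meter frame mm [-78.8  -1.6  91.8] rot [-72.7  -0.2 -96.9] F [ 0.1 -0.3  0.6] q [ 27.9  -8.4 -21.9 124.5  -3.5  46.1 -89.2] 11.5
```

View pics/c14.png

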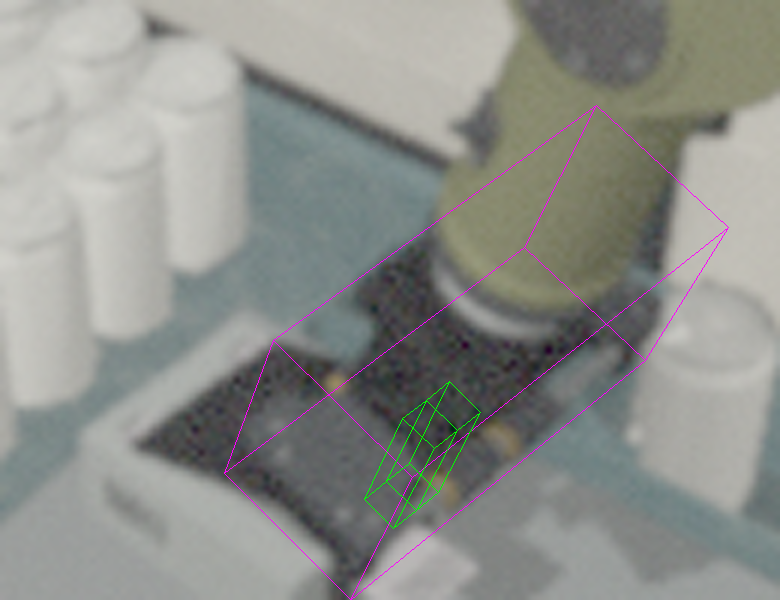

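Emit:
carry_out(targets=[[[0,2,6],[0,0,0]],[[0,2,7],[0,0,0]],[[0,-4.5,4],[0,0,0]],[[0,-4.5,4],[0,0,0]],[[0,-4,4.5],[0,0,0]],[[0,-4,4.5],[0,0,0]],[[0,-3.5,5],[0,0,0]],[[0,-3.5,5],[0,0,0]],[[0,0,0],[0,0,0]]])

```text
time_s: 12.5
tool_pos: [0.5381, -0.0742, 0.1259]
tool_rot: [-72.6, -0.3, -96.9]
force: [0.5, -0.3, 0.0]
grip_width: 0.0003
```

```bash
python3 tip.py
python3 - <<'E'
from ov import *
im=np.mean([env.read_camera('scene').astype(float) for _ in range(2)],0)[:,:,::-1]
o=env.get_obs()
ov(o['tool_pos'],o['tool_rot'],im,205,70,130,100,6,.042,'c15.png')
E
```

```text
tip meter frame mm [-45.9  -1.1 124. ] rot [-72.6  -0.3 -96.9] F [ 0.5 -0.3  0. ] q [ 27.8  -6.  -22.1 118.6  -2.1  49.6 -90.3] 12.5
```

View pics/c15.png

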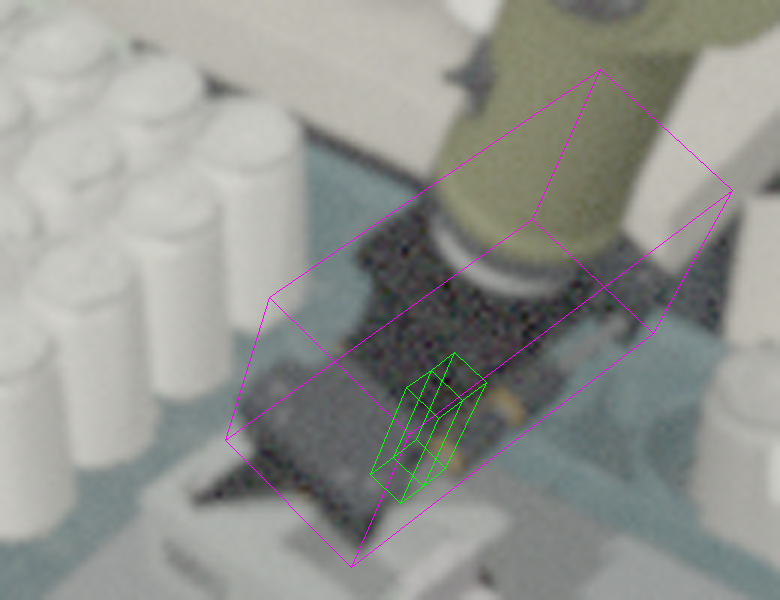

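Emit:
carry_out(targets=[[[0,-3,5],[0,0,0]],[[0,-3,5],[0,0,0]],[[0,-3,5],[0,0,0]],[[0,-3,5],[0,0,0]],[[0,-2,5],[0,0,0]],[[0,-2,5],[0,0,0]],[[0,-2,5],[0,0,0]],[[0,-2,6],[0,0,0]],[[0,-1,6],[0,0,0]],[[0,-1,6],[0,0,0]],[[0,0,0],[0,0,0]]])

```text
time_s: 13.7
tool_pos: [0.5814, -0.0793, 0.162]
tool_rot: [-72.6, -0.3, -96.9]
force: [-0.4, 0.2, -0.2]
grip_width: 0.0003
```

```bash
python3 tip.py
python3 - <<'E'
from ov import *
im=np.mean([env.read_camera('scene').astype(float) for _ in range(2)],0)[:,:,::-1]
o=env.get_obs()
ov(o['tool_pos'],o['tool_rot'],im,195,60,130,100,6,.042,'c16.png')
E
```

```text
tip meter frame mm [ -2.3  -0.8 160.1] rot [-72.6  -0.3 -96.9] F [-0.4  0.2 -0.2] q [ 2.760e+01 -1.900e+00 -2.240e+01  1.107e+02  1.000e-01  5.370e+01
 -9.190e+01] 13.7
```

View pics/c16.png

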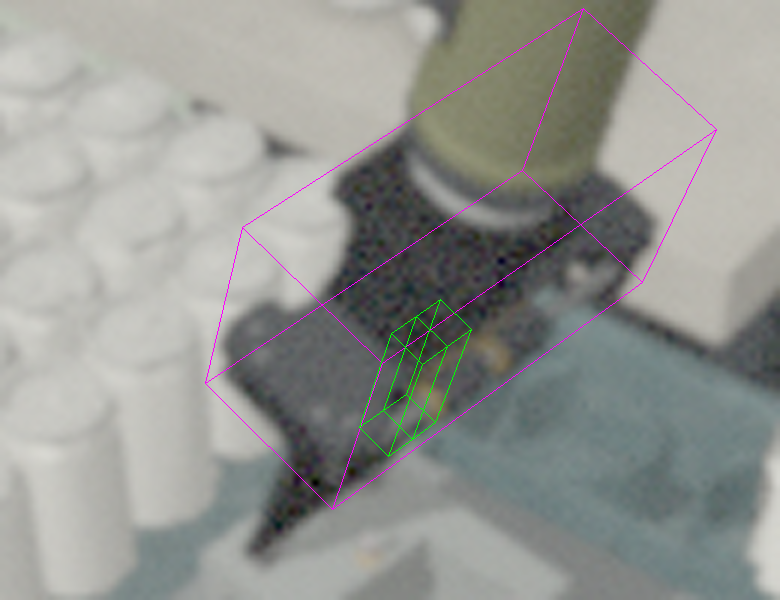

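Emit:
carry_out(targets=[[[0,2,6],[0,0,0]],[[0,2,6],[0,0,0]],[[0,2,6],[0,0,0]],[[0,2,6],[0,0,0]],[[0,2,6],[0,0,0]],[[0,2,6],[0,0,0]],[[0,2,6],[0,0,0]],[[0,2,6],[0,0,0]],[[0,2,5],[0,0,0]],[[0,2,5],[0,0,0]],[[0,0,0],[0,0,0]]])

```text
time_s: 14.9
tool_pos: [0.6418, -0.0866, 0.1594]
tool_rot: [-72.7, -0.3, -96.9]
force: [0.2, 0.5, 0.5]
grip_width: 0.0004
```

```bash
python3 tip.py
python3 - <<'E'
from ov import *
im=np.mean([env.read_camera('scene').astype(float) for _ in range(2)],0)[:,:,::-1]
o=env.get_obs()
ov(o['tool_pos'],o['tool_rot'],im,195,60,130,100,6,.042,'c17.png')
E
```

```text
tip meter frame mm [ 58.6  -0.5 157.5] rot [-72.7  -0.3 -96.9] F [0.2 0.5 0.5] q [ 26.3   6.1 -22.8 103.3   4.3  53.9 -94.9] 14.9
```

View pics/c17.png

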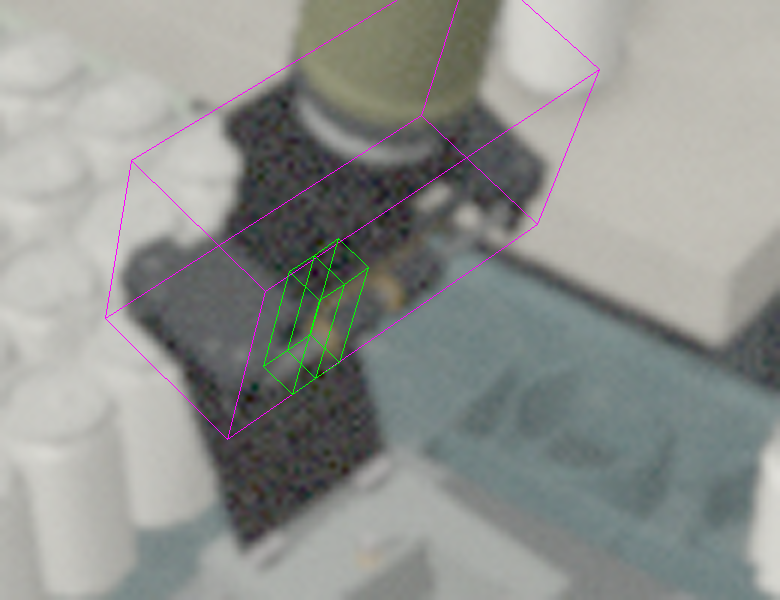

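Emit:
carry_out(targets=[[[0,1,3],[0,0,0]],[[0,1,2],[0,0,0]],[[0,0,0],[0,0,0]],[[0,0,0],[0,0,0]],[[0,0,-5],[0,0,0]],[[0,-2,-10],[0,0,0]],[[0,-8,-20],[0,0,0]],[[0,-10,-30],[0,0,0]],[[0,-15,-30],[0,0,0]],[[0,-20,-25],[0,0,0]],[[0,-20,-20],[0,0,0]],[[0,0,0],[0,0,0]]])

```text
time_s: 16.2
tool_pos: [0.49, -0.0686, 0.1909]
tool_rot: [-72.5, -0.4, -97.0]
force: [0.7, -0.0, 0.7]
grip_width: 0.0002
```

```bash
python3 tip.py
python3 - <<'E'
from ov import *
import fit
p=np.array([.57134575,-.0771735,np.radians(-7.16)])
im=np.mean([env.read_camera('scene').astype(float) for _ in range(2)],0)[:,:,::-1]
snap('top','t18.png')
g=(np.clip(im/255,0,1)**.4*255).astype(np.uint8)
x0,y0,k=190,70,6
c=cv2.resize(g[y0:y0+100,x0:x0+130],None,fx=k,fy=k,interpolation=cv2.INTER_CUBIC)
P=lambda m:tuple(int(v) for v in ((proj('scene',fit.w(p,np.array(m)/1000))-[x0,y0]+.5)*k))
for a,col in((1.75,(0,0,255)),(1.9,(0,255,0))):
    q=[P((50-r*np.cos(a)-4*np.sin(a),y,68+r*np.sin(a)-4*np.cos(a))) for r,y in((116,50),(116,-50),(4,-50),(4,50))]
    cv2.polylines(c,[np.array(q)],True,col,1)
cv2.imwrite('pics/c18.png',c)
E
```

```text
tip meter frame mm [-94.4  -1.4 189. ] rot [-72.5  -0.4 -97. ] F [ 0.7 -0.   0.7] q [ 28.4 -15.9 -20.3 118.7  -6.3  58.9 -86.5] 16.2
```

View pics/c18.png

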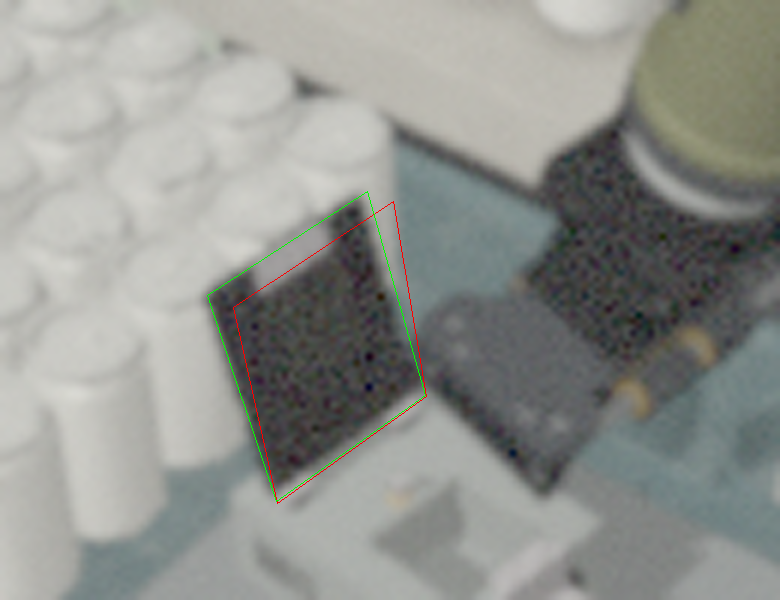

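View pics/t18.png

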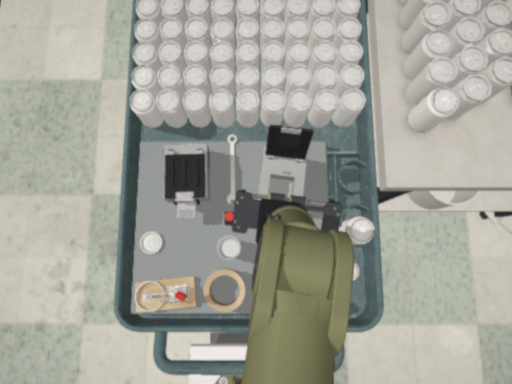

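Emit:
carry_out(targets=[[[0,-30,0],[0,0,0]],[[0,-30,0],[0,0,0]],[[0,0,0],[0,0,0]],[[0,0,0],[0,0,0]]])

```text
time_s: 16.75
tool_pos: [0.4837, -0.0663, 0.2445]
tool_rot: [-73.2, -0.2, -96.8]
force: [-0.5, 1.1, -0.1]
grip_width: 0.0005
```

Run:
```python
from h import *
snap('scene','s19.png');snap('top','t19.png')
for l,z in(('date_stamp',.1),('sample_beaker',.12),('can_sample',.122),('can_end',.05),('wrench',.048)):
    for d in env.outline_of('top',l)[:1]:print(l,round(d['p'],2),d['xy'],atz('top',d['xy'],z))
o=env.get_obs();print(o['tool_pos'],o['force'])
im=cv2.imread('pics/s19.png');cv2.imwrite('pics/s19b.png',cv2.resize(im,(800,600),interpolation=cv2.INTER_CUBIC))
```

```text
date_stamp 0.58 [226.2, 217.8] [0.47074356 0.0606899  0.1       ]
sample_beaker 0.96 [230.2, 249.2] [0.39424808 0.04891016 0.12      ]
can_sample 0.78 [362.0, 226.4] [ 0.44804489 -0.26433386  0.122     ]
can_end 0.95 [150.4, 243.0] [0.4108366  0.25849322 0.05      ]
wrench 0.71 [183.5, 176.0] [0.58773577 0.17946127 0.048     ]
[ 0.48276421 -0.06771866  0.24420988] [ 0.61969435 -0.69291365  0.2103415 ]
```

View pics/s19b.png

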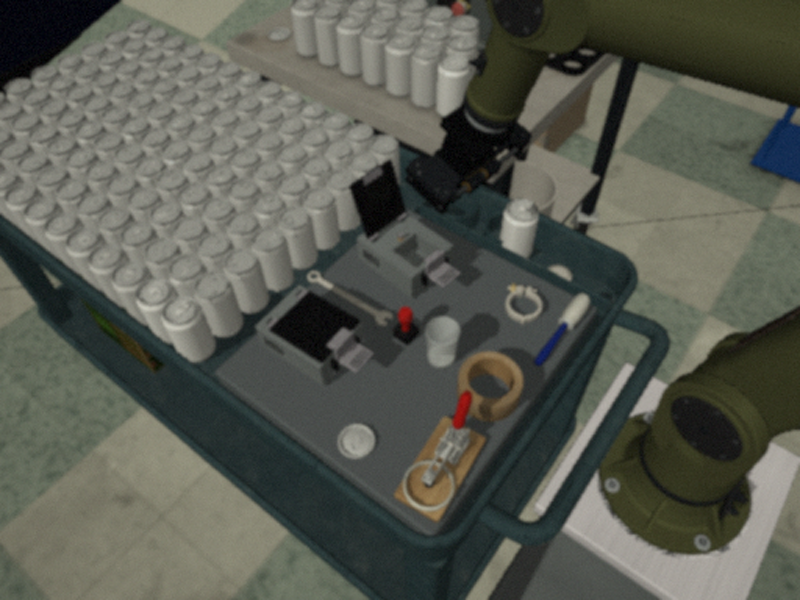

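```bash
python3 -c "
from cell import env
print(env.sign_off())"
```

```text
the job is handed in; nothing more can be done
None
```

I pressed the haze meter's release tab with the shut fingertips and its lid sprung up to about 0.33 rad. I then pushed the lid back along its arc until it stayed open, moved the arm clear and handed in at about 17 s.

**Checks that passed:**
- In the scene picture the lid lines up with the drawn 1.90 rad outline, well past 1.75 rad.
- The tab looks to be back at rest.
- In the same picture both meters, the closed gas meter and the bystanders stand where they did in the first one.
- The force on the tool was within its noise of about 1 N.

**Checks that disagreed:**
- **Fingertip position:** the pictures and the first touch on the tab put the real fingertips about 42 mm short of the reported TCP. I worked with that correction, and I did not find the cause.
- **Bystander positions:** the last top-view network readings differed for the wrench (about 127 mm), the can (24 mm) and the date stamp (14 mm). The arm hid part of that view and the wrench reading landed on the gas meter, so I went by the scene picture, where they look unmoved.
- **Side force while pressing:** it reached about 5 N, probably the hook leaning on the finger, and it cleared when I drew back.

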